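Reverse the row of pottery stamps from one rack to the other

ROBOT

A 6-joint arm with a two-finger parallel gripper is mounted at the origin on a cart in front of the work surface, level with it; the furniture and walls round the work are solid. World frame = base frame: x ahead of the robot, y to its left, z up, the work surface at z = 0. Lengths are in m, angles in rad, forces in N, time in s.
With the tool pointing down it reaches from about 0.325 to 0.9 m from the base axis. Payload 6.1 kg.
Tool frame: the origin (TCP) lies where the fingers leave the gripper's body, on its centre line; the fingertips stand 73 mm ahead of it and the grasp point (between the pads) lies 54 mm ahead of it (bot.grip_point_offset is the distance from the TCP to the grasp point, in m); z points along the fingers, y is the line along which they close (so a half turn about z gives the same grasp; the last joint's range is limited). The gripper opens to 85 mm and grips with 20 to 120 N. Pads are 22 mm wide; open, the fingers measure 114 mm over their backs; the gripper's body (76 mm by 85 mm) begins 54 mm behind the grasp point. The pads swing forward as they close: fully open they stand 13 mm farther back than shut.
Start: joints at [0.991, 0.22, 1.526, -0, 1.395, -0.126], TCP at [0.274, 0.562, 0.304] pointing down, gripper open.
Joint ranges: [-2.98, 2.98], [-0.91, 2.08], [0.09, 2.57], [-1.24, 4.39], [0.2, 2.65], [-2.68, 2.68]. Speed limits (rad/s): [2.57, 2.57, 3.01, 3.14, 3.14, 3.14].

INTERFACE

Orientations are given as a 3x3 rotation matrix whose columns are the frame's x, y, z axes.
In Python, from plant import bot gives the robot as it stands.
- The arm moves only by the tool arm_command, never from a script. Its argument "series" is a list of rows, each an object with "slide": the shift along the tool's x, y, z in cm, a list of three; "turn": the turn, a rotation vector about the tool's x, y, z in rad, a list of three; "jaw": the closure, from 0 (fully open) to 1 (shut). A call has exactly 10 rows; each row is the pose to reach, as a shift and turn from the pose commanded when the call began, along the tool's axes at that moment; what a row does not reach only later rows make up. A row lasts 1/10 s, in which the tool goes at most 50 mm and 8.59 degrees, less where a joint would pass 70% of its speed; a pose out of reach is approached as far as the arm can. A call with a gripper value outside its range is refused whole. The fingers move at their own pace and stop on an object; "force" is the grip in N (left out, the last holds). Time passes only in rows, so rows that repeat a pose let the fingers close, or fill a call up. It gives the time, the measured TCP pose, the force, the opening and the grip force at its end, in the units of the state.
- bot.get_obs(): the state, without advancing time (a new reading comes with each control period).
- bot.get_image(name): name is "scene" or "top" or "wrist"; returns (picture, depth): 480x640x3 uint8, red, green, blue; 480x640 float32, m along the optical axis (not along the pixel's ray), 0 where there is no reading.
- bot.calibration(name): a dict with "fovy" (degrees; the focal length in pixels is half the picture's height over the tangent of half this angle, whatever the lens; pixels are square), "cx", "cy" (the principal point, pixels), "rvec" (rotation vector, rad) and "tvec" (3), from world to camera coordinates, as OpenCV has them. Camera axes: x right, y down, z forward; pixel columns grow to the right and rows downward; lengths in m; the calibration is good to about 2 mm. The wrist camera is an equidistant fisheye: a pixel r from the principal point sees the ray r / f radians off the axis. A picture is of the moment at which its call begins: read the wrist's pose just before it. calibration takes no time and is no camera call; for the wrist camera it gives the pose at the moment of the call.
- bot.close_job(): hands the job in; it is judged then, once.
Trained networks look in the newest picture that a camera, given by its name, has taken for a name from the list of things; names that differ only in an ending like _2 or _b are one class to them, and where a whole thing is asked for, a point or a joint stands for the part that bears it (a point fixed in the world has none). Each returns a list of dicts, best first, with "p" (0 to 1); they miss things now and then, are a little off and sometimes report something else, mostly with a low value. They report only what shows in the picture. A call takes as long as a camera call. They do not tell look-alikes from the thing itself.
- bot.cut_out(camera, target): "pixels" (480x640 bool, what is visible of it) and "location" ([column, row] in pixels, amid what is visible of it).
The state is a dict: "time_s": time; "qpos": joint angles; "qd": joint speeds; "joint_efforts": joint torques, N m; "tcp_pos": TCP position; "tcp_rot": TCP orientation; "contact_force": force on the tool from outside, world axes, zero at the start; "ft_torque": the same for the moment, N m; "gripper_width": opening from 0.0 (shut) to 1.0 (fully open); "finger_force": force on a finger pad.
Only numpy, scipy, OpenCV 4.12 (cv2) and the standard library are available. Lean on these libraries where they do the work, as an engineer would, in place of code of your own. Each camera call takes 0.05 s, during which the arm holds its last target. There are 200 camera calls.

TASK

The four hand stamps stand in one rack in the order of a border pattern, and the mirrored border is next. Move all four into the empty rack in reverse order, as you see the two racks from the robot: the leftmost stamp goes to the rightmost compartment, and so on, one stamp to a compartment, each standing upright on the compartment's floor, let go and at rest.

Things in the scene. Friction and masses are not known exactly. Their poses are not given: they have to be found in the camera images.
- stamp_waisted: turned wooden stamp, round with a narrow waist, 21 mm diameter at the foot and at the head, 56 mm tall (the only one whose head is as wide as its foot and round). Origin at the centre of its underside, z up. It starts upright in one of the pockets of rack A; its y axis starts within 0.2 rad of the row.
- stamp_square: wooden stamp of square section: foot 28 x 28 mm and 14 mm high, above it a square grip 22 x 22 mm up to 53 mm; the sides lie along its x and y axes. Origin at the centre of its underside, z up. It starts upright in one of the pockets of rack A; its y axis starts within 0.2 rad of the row.
- stamp_knob: wooden stamp with a round foot of 30 mm diameter, 10 mm high, a 15 mm stem and a ball-like knob of 28 mm diameter whose middle is 42 mm above the underside; 56 mm tall. Origin at the centre of its underside, z up. It starts upright in one of the pockets of rack A; its y axis starts within 0.2 rad of the row.
- stamp_bar: wooden stamp with a T handle: round foot 30 mm diameter, 12 mm high, 13 mm stem, and a level round bar 16 mm thick and 42 mm long along its y axis, its middle 46 mm above the underside (54 mm tall). Pinch the bar across, along the stamp's x axis. Origin at the centre of its underside, z up. It starts upright in one of the pockets of rack A; its y axis starts within 0.2 rad of the row.
- rack_a: Rack A, the full one, left or right of rack B: fixed dark wooden board 64 x 222 x 8 mm with 18 mm high end cheeks, carrying a row of four pocket blocks. Origin at the centre of its underside, on the table. y runs along the row to the robot's left (within 0.3 rad of world y), x across it. Pocket centres at x = 0, y = -78, -26, +26, +78 mm.
- rack_b: Rack B, the empty one: fixed, same size and look, one piece. Four open compartments, each 52 mm across the row (x) by 47 mm along it (y) inside. Origin and axes as for rack A: y to the robot's left (within 0.3 rad of world y). Compartment centres at x = 0, y = -78, -26, +26, +78 mm; floor 12 mm, wall tops 22 mm above the origin.
- pocket_1: open wooden pocket block, fixed on rack A, 60 x 51 x 14 mm, the one in which the stamp 'stamp_waisted' stands at the start; it stays there and so marks that stamp's old place. The four blocks look alike. Origin at the centre of its underside, 8 mm above the table; its floor is 4 mm above the origin, its rim 14 mm.
- pocket_2: open wooden pocket block, fixed on rack A, 60 x 51 x 14 mm, the one in which the stamp 'stamp_square' stands at the start; it stays there and so marks that stamp's old place. The four blocks look alike. Origin at the centre of its underside, 8 mm above the table; its floor is 4 mm above the origin, its rim 14 mm.
- pocket_3: open wooden pocket block, fixed on rack A, 60 x 51 x 14 mm, the one in which the stamp 'stamp_knob' stands at the start; it stays there and so marks that stamp's old place. The four blocks look alike. Origin at the centre of its underside, 8 mm above the table; its floor is 4 mm above the origin, its rim 14 mm.
- pocket_4: open wooden pocket block, fixed on rack A, 60 x 51 x 14 mm, the one in which the stamp 'stamp_bar' stands at the start; it stays there and so marks that stamp's old place. The four blocks look alike. Origin at the centre of its underside, 8 mm above the table; its floor is 4 mm above the origin, its rim 14 mm.
Mind the look-alikes: they are no part of the job. Leave any red look-alike of the stamp_bar alone. Leave any orange look-alike of the stamp_knob alone.

How it is judged:
At the end, for the whole second after the job is handed in: Each stamp stands in the compartment of rack B that mirrors its starting place in rack A (leftmost now rightmost etc.): within 18 mm across and 20 mm along the row of its centre, underside within 4 mm of the floor, upright within 0.12 rad, at rest and released (((y of pocket_1 in the frame of rack_a between -0.098 and -0.058 m and y of stamp_waisted in the frame of rack_b between 0.058 and 0.098 m) or (y of pocket_1 in the frame of rack_a between -0.046 and -0.006 m and y of stamp_waisted in the frame of rack_b between 0.006 and 0.046 m) or (y of pocket_1 in the frame of rack_a between 0.006 and 0.046 m and y of stamp_waisted in the frame of rack_b between -0.046 and -0.006 m) or (y of pocket_1 in the frame of rack_a between 0.058 and 0.098 m and y of stamp_waisted in the frame of rack_b between -0.098 and -0.058 m)) and x of stamp_waisted in the frame of rack_b between -0.018 and 0.018 m and z of stamp_waisted in the frame of rack_b between 0.008 and 0.016 m and angle between each of stamp_waisted, stamp_square, stamp_knob, stamp_bar's own z axis and vertical below 0.12 rad and linear speed of each of stamp_waisted, stamp_square, stamp_knob, stamp_bar below 0.02 m/s and ((y of pocket_2 in the frame of rack_a between -0.098 and -0.058 m and y of stamp_square in the frame of rack_b between 0.058 and 0.098 m) or (y of pocket_2 in the frame of rack_a between -0.046 and -0.006 m and y of stamp_square in the frame of rack_b between 0.006 and 0.046 m) or (y of pocket_2 in the frame of rack_a between 0.006 and 0.046 m and y of stamp_square in the frame of rack_b between -0.046 and -0.006 m) or (y of pocket_2 in the frame of rack_a between 0.058 and 0.098 m and y of stamp_square in the frame of rack_b between -0.098 and -0.058 m)) and x of stamp_square in the frame of rack_b between -0.018 and 0.018 m and z of stamp_square in the frame of rack_b between 0.008 and 0.016 m and ((y of pocket_3 in the frame of rack_a between -0.098 and -0.058 m and y of stamp_knob in the frame of rack_b between 0.058 and 0.098 m) or (y of pocket_3 in the frame of rack_a between -0.046 and -0.006 m and y of stamp_knob in the frame of rack_b between 0.006 and 0.046 m) or (y of pocket_3 in the frame of rack_a between 0.006 and 0.046 m and y of stamp_knob in the frame of rack_b between -0.046 and -0.006 m) or (y of pocket_3 in the frame of rack_a between 0.058 and 0.098 m and y of stamp_knob in the frame of rack_b between -0.098 and -0.058 m)) and x of stamp_knob in the frame of rack_b between -0.018 and 0.018 m and z of stamp_knob in the frame of rack_b between 0.008 and 0.016 m and ((y of pocket_4 in the frame of rack_a between -0.098 and -0.058 m and y of stamp_bar in the frame of rack_b between 0.058 and 0.098 m) or (y of pocket_4 in the frame of rack_a between -0.046 and -0.006 m and y of stamp_bar in the frame of rack_b between 0.006 and 0.046 m) or (y of pocket_4 in the frame of rack_a between 0.006 and 0.046 m and y of stamp_bar in the frame of rack_b between -0.046 and -0.006 m) or (y of pocket_4 in the frame of rack_a between 0.058 and 0.098 m and y of stamp_bar in the frame of rack_b between -0.098 and -0.058 m)) and x of stamp_bar in the frame of rack_b between -0.018 and 0.018 m and z of stamp_bar in the frame of rack_b between 0.008 and 0.016 m); the robot touches nothing.
It also fails if it takes over 109 s, if anything falls off the work surface, if the arm or the gripper's body presses on something with over 40 N, if the wrist force passes 120 N, or if a joint passes its speed limit or range.

## Working session

There is one attempt and no reset: what is moved stays moved. The work goes in short steps, Python scripts to look and compute and a tool call to move; the robot and the scene stay as the last step left them, time stands still between calls to the robot, and variables do not carry over. Pictures are saved under pics/ and viewed, at most 14 in all, crops included, and the job is handed in when it is done.

Besides the shell and the picture viewer there is one more tool, called after ">>>" as name(argument=value, ...) on one line, values as JSON. arm_command: Moves the arm, as the interface text tells. Its arguments: {"type":"object","properties":{"series":{"type":"array","items":{"type":"object","properties":{"slide":{"type":"array","items":{"type":"number"}},"turn":{"type":"array","items":{"type":"number"}},"jaw":{"type":"number"}}}},"force":{"type":"number"}},"required":["series"]}

```bash
mkdir -p pics; ls; cat > h.py <<'E'
import numpy as np,cv2
from plant import bot
def shot(cam,fn=None):
    c=bot.calibration(cam); im,d=bot.get_image(cam)
    if fn: cv2.imwrite('pics/'+fn,im[:,:,::-1])
    return c,im,d
def world(c,d,u,v,fish=False):
    u=np.asarray(u,float);v=np.asarray(v,float)
    f=240/np.tan(np.radians(c['fovy'])/2)
    x=(u-c['cx'])/f;y=(v-c['cy'])/f
    if fish:
        r=np.hypot(x,y)+1e-9; s=np.tan(r)/r; x=x*s;y=y*s
    z=d[v.astype(int),u.astype(int)]
    P=np.stack([x*z,y*z,z],-1)
    R=cv2.Rodrigues(np.array(c['rvec'],float))[0]
    return (P-np.array(c['tvec']).ravel())@R
E
python3 - <<'E'
from h import *
print(bot.get_obs())
for cam in('top','scene'):
    c,im,d=shot(cam,cam+'0.png')
    print(cam,c)
    for n in('stamp_waisted','stamp_square','stamp_knob','stamp_bar','rack_a','rack_b','pocket_1'):
        for r in bot.cut_out(cam,n):
            v,u=np.nonzero(r['pixels']&(d>0)); 
            if len(u)==0: continue
            P=world(c,d,u,v); print(n,round(r['p'],2),np.round(r['location']),len(u),P.mean(0).round(3),'zmax',np.percentile(P[:,2],98).round(3))
E
```

```text
pics
{'time_s': 0.0, 'qpos': array([ 9.90905803e-01,  2.21249311e-01,  1.52761412e+00, -2.63860144e-05,
        1.39471666e+00, -1.26109142e-01]), 'qd': array([ 1.63034213e-04, -6.87709534e-04,  1.07658418e-03, -5.81575673e-04,
        7.46362408e-05, -4.55526485e-04]), 'joint_efforts': array([-1.60689477e-03, -4.96896350e+01, -3.89394057e+01, -3.87413502e-04,
        1.13061012e-02,  5.29233319e-06]), 'tcp_pos': array([0.27373415, 0.56134306, 0.30278316]), 'tcp_rot': array([[-8.98797816e-01,  4.38362119e-01, -1.06725081e-03],
       [ 4.38363361e-01,  8.98796280e-01, -1.67677174e-03],
       [ 2.24207843e-04, -1.97492243e-03, -9.99998025e-01]]), 'contact_force': array([ 0.37390866,  0.25374076, -1.09702318]), 'ft_torque': array([0.01023442, 0.00345128, 0.00873218]), 'finger_force': 0.0, 'gripper_width': 1.0010998046751534}
top {'fovy': 48.637394195465475, 'cx': 319.36226340905347, 'cy': 251.1816478940851, 'rvec': array([ 2.22408896, -2.15447113,  0.09347929]), 'tvec': array([-0.03268888,  0.52267212,  0.90419352])}
stamp_square 0.75 [270. 275.] 284 [0.477 0.067 0.05 ] zmax 0.067
sta
[... 1215 characters left out ...]
582 0.186 0.03 ] zmax 0.057
stamp_knob 0.73 [368. 266.] 364 [0.49  0.124 0.044] zmax 0.069
stamp_bar 0.98 [383. 279.] 386 [0.497 0.176 0.043] zmax 0.067
stamp_bar 0.97 [382. 326.] 521 [0.578 0.27  0.03 ] zmax 0.055
rack_a 0.83 [301. 229.] 1630 [ 0.474 -0.147  0.015] zmax 0.024
rack_a 0.81 [386. 300.] 395 [0.502 0.159 0.01 ] zmax 0.02
rack_b 0.83 [301. 229.] 1630 [ 0.474 -0.147  0.015] zmax 0.024
rack_b 0.81 [386. 300.] 395 [0.502 0.159 0.01 ] zmax 0.02
pocket_1 0.73 [359. 285.] 224 [0.499 0.11  0.017] zmax 0.023
pocket_1 0.64 [344. 270.] 182 [0.503 0.059 0.017] zmax 0.024
pocket_1 0.61 [333. 259.] 218 [0.487 0.004 0.016] zmax 0.024
pocket_1 0.56 [373. 291.] 358 [0.5   0.17  0.018] zmax 0.024
```

```bash
python3 -c "
import cv2
a=cv2.imread('pics/top0.png')[180:340,120:500];cv2.imwrite('pics/tc.png',cv2.resize(a,None,fx=2,fy=2,interpolation=2))
a=cv2.imread('pics/scene0.png');cv2.imwrite('pics/sc.png',a)"
```

```text
(no output)
```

View pics/tc.png

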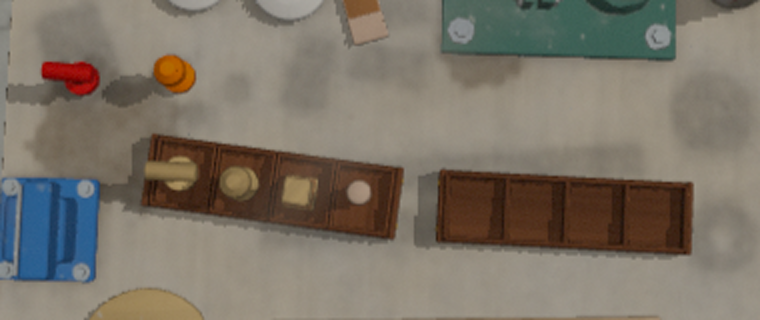

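View pics/sc.png

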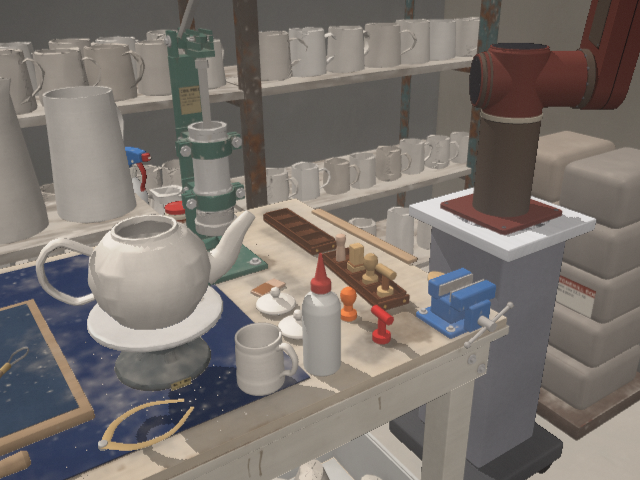

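Seen from the robot, the order left to right is bar (top 208,268), knob (240,270), square (270,275), waisted (about 300,276). Candidates for confusion are the red bar (160,220) and the orange knob (205,219), both off the rack. Rack B is at (403,288), to the right. So bar→−78, knob→−26, square→+26, waisted→+78.

```bash
python3 - <<'E'
from h import *
c,im,d=shot('top')
v,u=np.mgrid[0:480,0:640]; P=world(c,d,u.ravel(),v.ravel()); P=P[d.ravel()>0]
def rect(Q): 
    (cx,cy),s,a=cv2.minAreaRect((Q*1000).astype(np.float32)); return np.round([cx,cy,*s,a],1)
for n,lo,hi in(('A',-.03,.24),('B',-.28,-.045)):
    Q=P[(P[:,0]>.41)&(P[:,0]<.56)&(P[:,1]>lo)&(P[:,1]<hi)]
    R=Q[(Q[:,2]>.006)&(Q[:,2]<.027)]
    k=cv2.partition if 0 else None
    print(n,rect(R[:,:2]),np.percentile(R[:,1],[0.5,99.5]).round(4))
    if n=='A':
        H=(Q[:,2]>.045); Q=Q[H]
        for m,y in(('bar',.172),('knob',.116),('sq',.067),('waist',.017)):
            S=Q[(abs(Q[:,1]-y)<.026)]; T=S[S[:,2]>S[:,2].max()-.008]
            print(m,len(T),S[:,2].max().round(3),rect(T[:,:2]),T.mean(0).round(4))
print(bot.calibration('wrist'))
E
```

```text
A [482.   92.3 222.6  63.8  84.1] [-0.018   0.2026]
bar 214 0.069 [490.5 172.7  14.9  41.8   1.6] [0.4907 0.1726 0.0642]
knob 123 0.072 [483.  119.6  19.8  21.4   1.9] [0.4832 0.1192 0.0664]
sq 164 0.068 [477.4  68.7  21.5  21.6  88.3] [0.4771 0.0684 0.0642]
waist 112 0.069 [478.1  16.7  18.7  18.6  47.3] [0.4778 0.0164 0.0659]
B [ 467.8 -162.2  222.3   63.8   88.8] [-0.2719 -0.052 ]
{'fovy': 65.70646984690485, 'cx': 323.74964654659425, 'cy': 240.34999362250758, 'rvec': array([-2.43682259, -1.52540281, -0.23205491]), 'tvec': array([-0.6247514 , -0.03961336,  0.38113821])}
```

>>> arm_command(series=[{"slide": [-36.5, -25.5, 5.4], "turn": [0, 0, 1.117], "jaw": 0}, {"slide": [-36.5, -25.5, 5.4], "turn": [0, 0, 1.117], "jaw": 0}, {"slide": [-36.5, -25.5, 5.4], "turn": [0, 0, 1.117], "jaw": 0}, {"slide": [-36.5, -25.5, 5.4], "turn": [0, 0, 1.117], "jaw": 0}, {"slide": [-36.5, -25.5, 5.4], "turn": [0, 0, 1.117], "jaw": 0}, {"slide": [-36.5, -25.5, 5.4], "turn": [0, 0, 1.117], "jaw": 0}, {"slide": [-36.5, -25.5, 5.4], "turn": [0, 0, 1.117], "jaw": 0}, {"slide": [-36.5, -25.5, 5.4], "turn": [0, 0, 1.117], "jaw": 0}, {"slide": [-36.5, -25.5, 5.4], "turn": [0, 0, 1.117], "jaw": 0}, {"slide": [-36.5, -25.5, 5.4], "turn": [0, 0, 1.117], "jaw": 0}], force=30)

```text
time_s: 1.85
tcp_pos: [0.4923, 0.1677, 0.2494]
tcp_rot: [[0.006, 1.0, 0.0], [1.0, -0.006, -0.002], [-0.002, 0.0, -1.0]]
contact_force: [-0.2, 0.7, -0.4]
gripper_width: 1.002
finger_force: 0.0
```

```bash
python3 - <<'E'
from h import *
c,im,d=shot('wrist','w1.png')
for n in('stamp_bar','stamp_knob','stamp_square'):
    for r in bot.cut_out('wrist',n):
        v,u=np.nonzero(r['pixels']&(d>0)); 
        if len(u)==0: continue
        P=world(c,d,u,v,True);T=P[P[:,2]>.055]
        if len(T): print(n,round(r['p'],2),np.round(r['location']),cv2.minAreaRect((T[:,:2]*1000).astype(np.float32)),P[:,2].max())
print(bot.get_obs()['tcp_pos'])
E
```

```text
stamp_bar 0.93 [426. 104.] ((572.0108642578125, 265.24859619140625), (39.61455154418945, 7.755031108856201), 87.6553726196289) 0.05702113398030889
stamp_knob 0.86 [316. 286.] ((488.9828186035156, 127.47395324707031), (41.004432678222656, 26.24169921875), 53.95065689086914) 0.07106635733616169
stamp_knob 0.59 [427. 207.] ((576.9829711914062, 181.18850708007812), (17.102991104125977, 17.243022918701172), 1.6476389169692993) 0.05886266681028715
stamp_square 0.79 [308. 333.] ((477.8771667480469, 68.77957153320312), (23.40250015258789, 21.81554412841797), 81.99485778808594) 0.06829307227070881
[0.48991628 0.17329113 0.25003099]
```

View pics/w1.png

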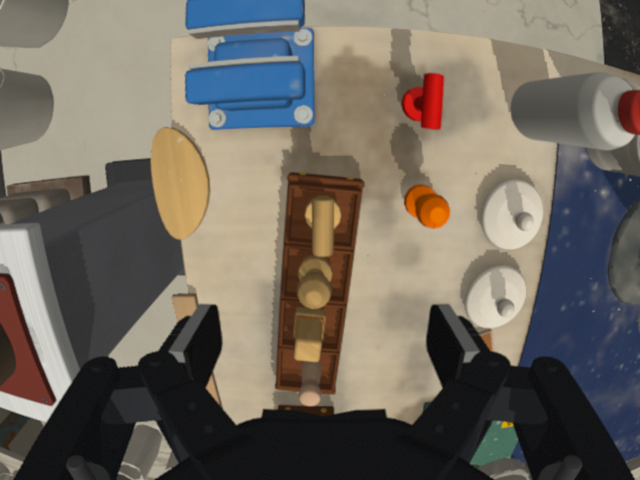

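The wrist view shows the wooden bar stamp at (323,225) in the rack. The red one (430,100) and the orange one (430,205) are both off it. Descending onto the wooden bar.

>>> arm_command(series=[{"slide": [0, 0, 4], "jaw": 0}, {"slide": [0, 0, 8], "jaw": 0}, {"slide": [0, 0, 11], "jaw": 0}, {"slide": [0, 0, 13], "jaw": 0}, {"slide": [0, 0, 13.8], "jaw": 0}, {"slide": [0, 0, 13.8], "jaw": 0}, {"slide": [0, 0, 13.8], "jaw": 0.5}, {"slide": [0, 0, 13.8], "jaw": 1}, {"slide": [0, 0, 13.8], "jaw": 1}, {"slide": [0, 0, 13.8], "jaw": 1}], force=30)

```text
schema error: expected keys slide, turn, jaw
```

>>> arm_command(series=[{"slide": [0, 0, 0], "jaw": 1}, {"slide": [0, 0, 0], "jaw": 1}, {"slide": [0, 0, 0], "jaw": 1}, {"slide": [0, 0, -1], "jaw": 1}, {"slide": [0, 0, -3], "jaw": 1}, {"slide": [0, 0, -6], "jaw": 1}, {"slide": [0, 0, -9], "jaw": 1}, {"slide": [0, 0, -11], "jaw": 1}, {"slide": [0, 0, -12], "jaw": 1}, {"slide": [0, 0, -12], "jaw": 1}])

```text
schema error: expected keys slide, turn, jaw
```

>>> arm_command(series=[{"slide": [0, 0, 4], "turn": [0, 0, 0], "jaw": 0}, {"slide": [0, 0, 8], "turn": [0, 0, 0], "jaw": 0}, {"slide": [0, 0, 11], "turn": [0, 0, 0], "jaw": 0}, {"slide": [0, 0, 13], "turn": [0, 0, 0], "jaw": 0}, {"slide": [0, 0, 13.8], "turn": [0, 0, 0], "jaw": 0}, {"slide": [0, 0, 13.8], "turn": [0, 0, 0], "jaw": 0}, {"slide": [0, 0, 13.8], "turn": [0, 0, 0], "jaw": 0.5}, {"slide": [0, 0, 13.8], "turn": [0, 0, 0], "jaw": 1}, {"slide": [0, 0, 13.8], "turn": [0, 0, 0], "jaw": 1}, {"slide": [0, 0, 13.8], "turn": [0, 0, 0], "jaw": 1}], force=30)

```text
time_s: 3.05
tcp_pos: [0.4908, 0.1726, 0.1128]
tcp_rot: [[0.0, 1.0, 0.002], [1.0, -0.0, 0.0], [0.0, 0.002, -1.0]]
contact_force: [0.4, -0.2, 0.2]
gripper_width: 0.331
finger_force: 0.0
```

>>> arm_command(series=[{"slide": [0, 0, 0], "turn": [0, 0, 0], "jaw": 1}, {"slide": [0, 0, 0], "turn": [0, 0, 0], "jaw": 1}, {"slide": [0, 0, 0], "turn": [0, 0, 0], "jaw": 1}, {"slide": [0, 0, 0], "turn": [0, 0, 0], "jaw": 1}, {"slide": [0, 0, -1], "turn": [0, 0, 0], "jaw": 1}, {"slide": [0, 0, -3], "turn": [0, 0, 0], "jaw": 1}, {"slide": [0, 0, -6], "turn": [0, 0, 0], "jaw": 1}, {"slide": [0, 0, -8], "turn": [0, 0, 0], "jaw": 1}, {"slide": [0, 0, -9], "turn": [0, 0, 0], "jaw": 1}, {"slide": [0, 0, -9], "turn": [0, 0, 0], "jaw": 1}])

```text
time_s: 4.05
tcp_pos: [0.4909, 0.1727, 0.2034]
tcp_rot: [[-0.0, 1.0, 0.003], [1.0, 0.0, 0.001], [0.001, 0.003, -1.0]]
contact_force: [1.3, 0.8, -0.3]
gripper_width: 0.173
finger_force: 29.4
```

>>> arm_command(series=[{"slide": [-2, -0.1, 0], "turn": [0, 0, 0], "jaw": 1}, {"slide": [-6, -0.4, 0], "turn": [0, 0, 0], "jaw": 1}, {"slide": [-11, -0.7, 0], "turn": [0, 0, 0], "jaw": 1}, {"slide": [-16, -1, 0], "turn": [0, 0, 0], "jaw": 1}, {"slide": [-21, -1.3, 0], "turn": [0, 0, 0], "jaw": 1}, {"slide": [-26, -1.6, 0], "turn": [0, 0, 0], "jaw": 1}, {"slide": [-31, -1.9, 0], "turn": [0, 0, 0], "jaw": 1}, {"slide": [-36, -2.2, 0], "turn": [0, 0, 0], "jaw": 1}, {"slide": [-39.5, -2.4, 0], "turn": [0, 0, 0], "jaw": 1}, {"slide": [-41.3, -2.5, 0], "turn": [0, 0, 0], "jaw": 1}])

```text
time_s: 5.05
tcp_pos: [0.464, -0.2429, 0.2004]
tcp_rot: [[0.003, 1.0, -0.002], [1.0, -0.003, 0.001], [0.001, -0.002, -1.0]]
contact_force: [1.0, -0.0, -0.5]
gripper_width: 0.178
finger_force: 29.4
```

>>> arm_command(series=[{"slide": [0, 0, 0], "turn": [0, 0, 0], "jaw": 1}, {"slide": [0, 0, 0], "turn": [0, 0, 0], "jaw": 1}, {"slide": [0, 0, 0], "turn": [0, 0, 0], "jaw": 1}, {"slide": [0, 0, 1], "turn": [0, 0, 0], "jaw": 1}, {"slide": [0, 0, 3], "turn": [0, 0, 0], "jaw": 1}, {"slide": [0, 0, 5], "turn": [0, 0, 0], "jaw": 1}, {"slide": [0, 0, 7], "turn": [0, 0, 0], "jaw": 1}, {"slide": [0, 0, 8], "turn": [0, 0, 0], "jaw": 1}, {"slide": [0, 0, 8], "turn": [0, 0, 0], "jaw": 1}, {"slide": [0, 0, 8], "turn": [0, 0, 0], "jaw": 1}])

```text
time_s: 6.05
tcp_pos: [0.4656, -0.2402, 0.1222]
tcp_rot: [[-0.001, 1.0, 0.0], [1.0, 0.001, -0.0], [-0.0, 0.0, -1.0]]
contact_force: [0.2, -0.4, 0.2]
gripper_width: 0.172
finger_force: 29.3
```

>>> arm_command(series=[{"slide": [0, 0, 0.5], "turn": [0, 0, 0], "jaw": 1}, {"slide": [0, 0, 0.8], "turn": [0, 0, 0], "jaw": 1}, {"slide": [0, 0, 1.0], "turn": [0, 0, 0], "jaw": 1}, {"slide": [0, 0, 1.0], "turn": [0, 0, 0], "jaw": 1}, {"slide": [0, 0, 1.0], "turn": [0, 0, 0], "jaw": 1}, {"slide": [0, 0, 1.0], "turn": [0, 0, 0], "jaw": 0.75}, {"slide": [0, 0, 1.0], "turn": [0, 0, 0], "jaw": 0.5}, {"slide": [0, 0, 1.0], "turn": [0, 0, 0], "jaw": 0.2}, {"slide": [0, 0, 1.0], "turn": [0, 0, 0], "jaw": 0}, {"slide": [0, 0, 1.0], "turn": [0, 0, 0], "jaw": 0}])

```text
time_s: 7.05
tcp_pos: [0.4652, -0.2404, 0.1118]
tcp_rot: [[-0.0, 1.0, -0.0], [1.0, 0.0, 0.0], [0.0, -0.0, -1.0]]
contact_force: [0.4, 0.3, 0.1]
gripper_width: 0.916
finger_force: 0.0
```

>>> arm_command(series=[{"slide": [0, 0, 1.0], "turn": [0, 0, 0], "jaw": 0}, {"slide": [0, 0, 0], "turn": [0, 0, 0], "jaw": 0}, {"slide": [0, 0, 0], "turn": [0, 0, 0], "jaw": 0}, {"slide": [0, 0, -2], "turn": [0, 0, 0], "jaw": 0}, {"slide": [0, 0, -5], "turn": [0, 0, 0], "jaw": 0}, {"slide": [0, 0, -9], "turn": [0, 0, 0], "jaw": 0}, {"slide": [0, 0, -12], "turn": [0, 0, 0], "jaw": 0}, {"slide": [0, 0, -12], "turn": [0, 0, 0], "jaw": 0}, {"slide": [0, 0, -12], "turn": [0, 0, 0], "jaw": 0}, {"slide": [0, 0, -12], "turn": [0, 0, 0], "jaw": 0}])

```text
time_s: 8.05
tcp_pos: [0.4646, -0.24, 0.2307]
tcp_rot: [[0.0, 1.0, -0.002], [1.0, -0.0, 0.001], [0.001, -0.002, -1.0]]
contact_force: [1.3, -0.6, -0.0]
gripper_width: 1.001
finger_force: 0.0
```

>>> arm_command(series=[{"slide": [4, 0.2, 0], "turn": [0, 0, 0], "jaw": 0}, {"slide": [9, 0.5, 0], "turn": [0, 0, 0], "jaw": 0}, {"slide": [14, 0.8, 0], "turn": [0, 0, 0], "jaw": 0}, {"slide": [19, 1.0, 0], "turn": [0, 0, 0], "jaw": 0}, {"slide": [24, 1.2, 0], "turn": [0, 0, 0], "jaw": 0}, {"slide": [29, 1.5, 0], "turn": [0, 0, 0], "jaw": 0}, {"slide": [33, 1.7, 0], "turn": [0, 0, 0], "jaw": 0}, {"slide": [36, 1.8, 0], "turn": [0, 0, 0], "jaw": 0}, {"slide": [36, 1.8, 0], "turn": [0, 0, 0], "jaw": 0}, {"slide": [36, 1.8, 0], "turn": [0, 0, 0], "jaw": 0}])

```text
time_s: 9.05
tcp_pos: [0.4823, 0.1199, 0.2303]
tcp_rot: [[-0.002, 1.0, -0.003], [1.0, 0.002, -0.001], [-0.001, -0.003, -1.0]]
contact_force: [-0.5, -0.3, 0.0]
gripper_width: 1.002
finger_force: 0.0
```

>>> arm_command(series=[{"slide": [0, 0, 3], "turn": [0, 0, 0], "jaw": 0}, {"slide": [0, 0, 7], "turn": [0, 0, 0], "jaw": 0}, {"slide": [0, 0, 10], "turn": [0, 0, 0], "jaw": 0}, {"slide": [0, 0, 12], "turn": [0, 0, 0], "jaw": 0}, {"slide": [0, 0, 12.4], "turn": [0, 0, 0], "jaw": 0}, {"slide": [0, 0, 12.4], "turn": [0, 0, 0], "jaw": 0}, {"slide": [0, 0, 12.4], "turn": [0, 0, 0], "jaw": 0.5}, {"slide": [0, 0, 12.4], "turn": [0, 0, 0], "jaw": 1}, {"slide": [0, 0, 12.4], "turn": [0, 0, 0], "jaw": 1}, {"slide": [0, 0, 12.4], "turn": [0, 0, 0], "jaw": 1}])

```text
time_s: 10.05
tcp_pos: [0.4838, 0.1196, 0.1087]
tcp_rot: [[-0.0, 1.0, 0.002], [1.0, 0.0, 0.0], [0.0, 0.002, -1.0]]
contact_force: [0.3, 0.4, -0.1]
gripper_width: 0.329
finger_force: 0.4
```

>>> arm_command(series=[{"slide": [0, 0, 0], "turn": [0, 0, 0], "jaw": 1}, {"slide": [0, 0, 0], "turn": [0, 0, 0], "jaw": 1}, {"slide": [0, 0, 0], "turn": [0, 0, 0], "jaw": 1}, {"slide": [0, 0, 0], "turn": [0, 0, 0], "jaw": 1}, {"slide": [0, 0, -1], "turn": [0, 0, 0], "jaw": 1}, {"slide": [0, 0, -3], "turn": [0, 0, 0], "jaw": 1}, {"slide": [0, 0, -6], "turn": [0, 0, 0], "jaw": 1}, {"slide": [0, 0, -8], "turn": [0, 0, 0], "jaw": 1}, {"slide": [0, 0, -9], "turn": [0, 0, 0], "jaw": 1}, {"slide": [0, 0, -9], "turn": [0, 0, 0], "jaw": 1}])

```text
time_s: 11.05
tcp_pos: [0.484, 0.1197, 0.1995]
tcp_rot: [[-0.0, 1.0, 0.003], [1.0, 0.0, 0.0], [0.0, 0.003, -1.0]]
contact_force: [0.3, 0.5, -0.3]
gripper_width: 0.299
finger_force: 29.6
```

```bash
cat > chk.py <<'E'
from h import *
import sys
c,im,d=shot('top',sys.argv[1])
a=im[180:340,120:500,::-1];cv2.imwrite('pics/c_'+sys.argv[1],cv2.resize(a,None,fx=2,fy=2,interpolation=2))
v,u=np.mgrid[0:480,0:640]; P=world(c,d,u.ravel(),v.ravel()); P=P[d.ravel()>0]
for i in(-78,-26,26,78):
    S=P[(abs(P[:,0]-.4678)<.03)&(abs(P[:,1]+.1622-i/1000)<.026)&(P[:,2]>.05)&(P[:,2]<.09)]
    if len(S)>20: print(i,len(S),S.max(0).round(3),S.min(0).round(3),S.mean(0).round(4))
E
python3 chk.py t2.png
```

```text
-78 246 [ 0.474 -0.219  0.068] [ 0.458 -0.261  0.053] [ 0.466  -0.2394  0.0631]
```

View pics/c_t2.png

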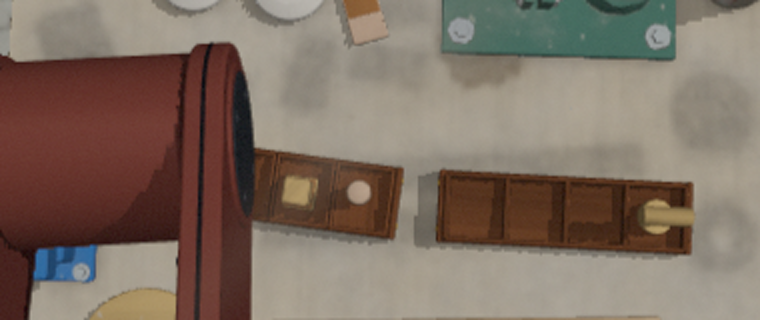

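The bar stands upright in the far right compartment at crop (665,216), within 1 mm. The knob is held; moving it to −26.

>>> arm_command(series=[{"slide": [-1, 0, 0], "turn": [0, 0, 0], "jaw": 1}, {"slide": [-3, -0.2, 0], "turn": [0, 0, 0], "jaw": 1}, {"slide": [-6, -0.3, 0], "turn": [0, 0, 0], "jaw": 1}, {"slide": [-10, -0.5, 0], "turn": [0, 0, 0], "jaw": 1}, {"slide": [-14, -0.7, 0], "turn": [0, 0, 0], "jaw": 1}, {"slide": [-18, -0.9, 0], "turn": [0, 0, 0], "jaw": 1}, {"slide": [-22, -1.1, 0], "turn": [0, 0, 0], "jaw": 1}, {"slide": [-26, -1.4, 0], "turn": [0, 0, 0], "jaw": 1}, {"slide": [-29, -1.5, 0], "turn": [0, 0, 0], "jaw": 1}, {"slide": [-30.8, -1.6, 0], "turn": [0, 0, 0], "jaw": 1}])

```text
time_s: 12.1
tcp_pos: [0.4658, -0.191, 0.1964]
tcp_rot: [[0.002, 1.0, -0.002], [1.0, -0.002, 0.001], [0.001, -0.002, -1.0]]
contact_force: [0.4, 1.4, -1.0]
gripper_width: 0.299
finger_force: 29.6
```

>>> arm_command(series=[{"slide": [0, 0, 0], "turn": [0, 0, 0], "jaw": 1}, {"slide": [0, 0, 0], "turn": [0, 0, 0], "jaw": 1}, {"slide": [0, 0, 0], "turn": [0, 0, 0], "jaw": 1}, {"slide": [0, 0, 1], "turn": [0, 0, 0], "jaw": 1}, {"slide": [0, 0, 3], "turn": [0, 0, 0], "jaw": 1}, {"slide": [0, 0, 5], "turn": [0, 0, 0], "jaw": 1}, {"slide": [0, 0, 7], "turn": [0, 0, 0], "jaw": 1}, {"slide": [0, 0, 8], "turn": [0, 0, 0], "jaw": 1}, {"slide": [0, 0, 8], "turn": [0, 0, 0], "jaw": 1}, {"slide": [0, 0, 8], "turn": [0, 0, 0], "jaw": 1}])

```text
time_s: 13.1
tcp_pos: [0.4675, -0.1882, 0.1181]
tcp_rot: [[-0.001, 1.0, 0.0], [1.0, 0.001, -0.0], [-0.0, 0.0, -1.0]]
contact_force: [-0.7, 0.1, -0.5]
gripper_width: 0.301
finger_force: 29.6
```

```bash
python3 - <<'E'
from h import *
shot('wrist','w2.png')
E
```

```text
(no output)
```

View pics/w2.png

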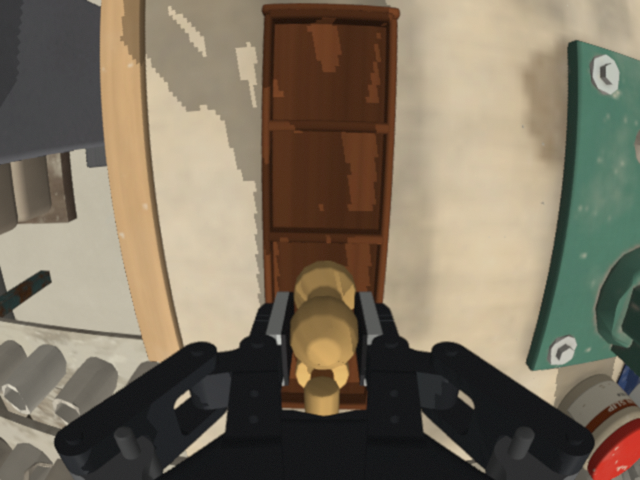

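The knob hangs upright at (325,330) over the right-centre compartment. Lowering it and letting go.

>>> arm_command(series=[{"slide": [0, 0, 0.5], "turn": [0, 0, 0], "jaw": 1}, {"slide": [0, 0, 0.8], "turn": [0, 0, 0], "jaw": 1}, {"slide": [0, 0, 1.0], "turn": [0, 0, 0], "jaw": 1}, {"slide": [0, 0, 1.0], "turn": [0, 0, 0], "jaw": 1}, {"slide": [0, 0, 1.0], "turn": [0, 0, 0], "jaw": 1}, {"slide": [0, 0, 1.0], "turn": [0, 0, 0], "jaw": 0.65}, {"slide": [0, 0, 1.0], "turn": [0, 0, 0], "jaw": 0.4}, {"slide": [0, 0, 1.0], "turn": [0, 0, 0], "jaw": 0.2}, {"slide": [0, 0, 1.0], "turn": [0, 0, 0], "jaw": 0}, {"slide": [0, 0, 1.0], "turn": [0, 0, 0], "jaw": 0}])

```text
time_s: 14.15
tcp_pos: [0.4672, -0.1884, 0.1078]
tcp_rot: [[-0.0, 1.0, -0.0], [1.0, 0.0, 0.0], [0.0, -0.0, -1.0]]
contact_force: [-0.2, 0.7, 0.1]
gripper_width: 0.987
finger_force: 0.0
```

>>> arm_command(series=[{"slide": [0, 0, 0], "turn": [0, 0, 0], "jaw": 0}, {"slide": [0, 0, -1], "turn": [0, 0, 0], "jaw": 0}, {"slide": [0, 0, -4], "turn": [0, 0, 0], "jaw": 0}, {"slide": [0, 0, -8], "turn": [0, 0, 0], "jaw": 0}, {"slide": [0, 0, -11], "turn": [0, 0, 0], "jaw": 0}, {"slide": [0, 0, -12], "turn": [0, 0, 0], "jaw": 0}, {"slide": [5, 0, -12], "turn": [0, 0, 0], "jaw": 0}, {"slide": [10, 0.3, -12], "turn": [0, 0, 0], "jaw": 0}, {"slide": [15, 0.5, -12], "turn": [0, 0, 0], "jaw": 0}, {"slide": [20, 0.7, -12], "turn": [0, 0, 0], "jaw": 0}])

```text
time_s: 15.15
tcp_pos: [0.4736, 0.013, 0.2276]
tcp_rot: [[0.001, 1.0, -0.0], [1.0, -0.001, 0.0], [0.0, -0.0, -1.0]]
contact_force: [1.0, -0.1, 0.2]
gripper_width: 1.0
finger_force: 0.0
```

>>> arm_command(series=[{"slide": [3, 0.2, 0], "turn": [0, 0, 0], "jaw": 0}, {"slide": [5.7, 0.3, 0], "turn": [0, 0, 0], "jaw": 0}, {"slide": [5.7, 0.3, 0], "turn": [0, 0, 0], "jaw": 0}, {"slide": [5.7, 0.3, 3], "turn": [0, 0, 0], "jaw": 0}, {"slide": [5.7, 0.3, 7], "turn": [0, 0, 0], "jaw": 0}, {"slide": [5.7, 0.3, 10], "turn": [0, 0, 0], "jaw": 0}, {"slide": [5.7, 0.3, 12.2], "turn": [0, 0, 0], "jaw": 0}, {"slide": [5.7, 0.3, 12.2], "turn": [0, 0, 0], "jaw": 0}, {"slide": [5.7, 0.3, 12.2], "turn": [0, 0, 0], "jaw": 0.5}, {"slide": [5.7, 0.3, 12.2], "turn": [0, 0, 0], "jaw": 1}])

```text
time_s: 16.15
tcp_pos: [0.4784, 0.068, 0.1074]
tcp_rot: [[0.0, 1.0, 0.002], [1.0, -0.0, -0.0], [-0.0, 0.002, -1.0]]
contact_force: [-0.4, -0.3, -0.1]
gripper_width: 0.691
finger_force: 0.0
```

>>> arm_command(series=[{"slide": [0, 0, 0], "turn": [0, 0, 0], "jaw": 1}, {"slide": [0, 0, 0], "turn": [0, 0, 0], "jaw": 1}, {"slide": [0, 0, 0], "turn": [0, 0, 0], "jaw": 1}, {"slide": [0, 0, 0], "turn": [0, 0, 0], "jaw": 1}, {"slide": [0, 0, 0], "turn": [0, 0, 0], "jaw": 1}, {"slide": [0, 0, -1], "turn": [0, 0, 0], "jaw": 1}, {"slide": [0, 0, -3], "turn": [0, 0, 0], "jaw": 1}, {"slide": [0, 0, -6], "turn": [0, 0, 0], "jaw": 1}, {"slide": [0, 0, -8], "turn": [0, 0, 0], "jaw": 1}, {"slide": [0, 0, -9], "turn": [0, 0, 0], "jaw": 1}])

```text
time_s: 17.15
tcp_pos: [0.4783, 0.0684, 0.1986]
tcp_rot: [[-0.0, 1.0, 0.004], [1.0, 0.0, -0.0], [-0.0, 0.004, -1.0]]
contact_force: [-0.0, -0.4, -0.6]
gripper_width: 0.268
finger_force: 29.6
```

>>> arm_command(series=[{"slide": [-1, 0, 0], "turn": [0, 0, 0], "jaw": 1}, {"slide": [-3, -0.1, 0], "turn": [0, 0, 0], "jaw": 1}, {"slide": [-6, -0.3, 0], "turn": [0, 0, 0], "jaw": 1}, {"slide": [-9, -0.4, 0], "turn": [0, 0, 0], "jaw": 1}, {"slide": [-12, -0.5, 0], "turn": [0, 0, 0], "jaw": 1}, {"slide": [-15, -0.7, 0], "turn": [0, 0, 0], "jaw": 1}, {"slide": [-18, -0.8, 0], "turn": [0, 0, 0], "jaw": 1}, {"slide": [-20, -0.9, 0], "turn": [0, 0, 0], "jaw": 1}, {"slide": [-20.5, -0.9, 0], "turn": [0, 0, 0], "jaw": 1}, {"slide": [-20.5, -0.9, 0], "turn": [0, 0, 0], "jaw": 1}])

```text
time_s: 18.15
tcp_pos: [0.4674, -0.1372, 0.1947]
tcp_rot: [[0.002, 1.0, -0.002], [1.0, -0.002, 0.001], [0.001, -0.002, -1.0]]
contact_force: [-0.2, -0.3, 0.0]
gripper_width: 0.265
finger_force: 29.6
```

>>> arm_command(series=[{"slide": [0, 0, 0], "turn": [0, 0, 0], "jaw": 1}, {"slide": [0, 0, 1], "turn": [0, 0, 0], "jaw": 1}, {"slide": [0, 0, 3], "turn": [0, 0, 0], "jaw": 1}, {"slide": [0, 0, 5], "turn": [0, 0, 0], "jaw": 1}, {"slide": [0, 0, 7], "turn": [0, 0, 0], "jaw": 1}, {"slide": [0, 0, 8], "turn": [0, 0, 0], "jaw": 1}, {"slide": [0, 0, 8.5], "turn": [0, 0, 0], "jaw": 1}, {"slide": [0, 0, 9], "turn": [0, 0, 0], "jaw": 1}, {"slide": [0, 0, 9], "turn": [0, 0, 0], "jaw": 1}, {"slide": [0, 0, 9], "turn": [0, 0, 0], "jaw": 1}])

```text
time_s: 19.15
tcp_pos: [0.4689, -0.1368, 0.1066]
tcp_rot: [[-0.0, 1.0, 0.001], [1.0, 0.0, -0.001], [-0.001, 0.001, -1.0]]
contact_force: [-0.1, -0.1, -0.8]
gripper_width: 0.254
finger_force: 29.4
```

>>> arm_command(series=[{"slide": [0, 0, 0], "turn": [0, 0, 0], "jaw": 0.65}, {"slide": [0, 0, 0], "turn": [0, 0, 0], "jaw": 0.4}, {"slide": [0, 0, 0], "turn": [0, 0, 0], "jaw": 0.2}, {"slide": [0, 0, 0], "turn": [0, 0, 0], "jaw": 0}, {"slide": [0, 0, 0], "turn": [0, 0, 0], "jaw": 0}, {"slide": [0, 0, 0], "turn": [0, 0, 0], "jaw": 0}, {"slide": [0, 0, -2], "turn": [0, 0, 0], "jaw": 0}, {"slide": [0, 0, -6], "turn": [0, 0, 0], "jaw": 0}, {"slide": [0, 0, -10], "turn": [0, 0, 0], "jaw": 0}, {"slide": [0, 0, -12], "turn": [0, 0, 0], "jaw": 0}])

```text
time_s: 20.15
tcp_pos: [0.4696, -0.1372, 0.2297]
tcp_rot: [[-0.0, 1.0, 0.005], [1.0, 0.0, -0.002], [-0.002, 0.005, -1.0]]
contact_force: [1.0, -1.0, -0.6]
gripper_width: 0.999
finger_force: 0.0
```

>>> arm_command(series=[{"slide": [4, 0.3, 0], "turn": [0, 0, 0], "jaw": 0}, {"slide": [9, 0.6, 0], "turn": [0, 0, 0], "jaw": 0}, {"slide": [13, 0.9, 0], "turn": [0, 0, 0], "jaw": 0}, {"slide": [15.3, 1.0, 0], "turn": [0, 0, 0], "jaw": 0}, {"slide": [15.3, 1.0, 0], "turn": [0, 0, 0], "jaw": 0}, {"slide": [15.3, 1.0, 3], "turn": [0, 0, 0], "jaw": 0}, {"slide": [15.3, 1.0, 7], "turn": [0, 0, 0], "jaw": 0}, {"slide": [15.3, 1.0, 10], "turn": [0, 0, 0], "jaw": 0}, {"slide": [15.3, 1.0, 11.6], "turn": [0, 0, 0], "jaw": 0}, {"slide": [15.3, 1.0, 11.6], "turn": [0, 0, 0], "jaw": 0}])

```text
time_s: 21.15
tcp_pos: [0.4761, 0.0157, 0.1071]
tcp_rot: [[0.001, 1.0, -0.006], [1.0, -0.001, 0.0], [0.0, -0.006, -1.0]]
contact_force: [-0.5, 0.1, 0.3]
gripper_width: 0.998
finger_force: 0.0
```

>>> arm_command(series=[{"slide": [0, 0, 0], "turn": [0, 0, 0], "jaw": 0.5}, {"slide": [0, 0, 0], "turn": [0, 0, 0], "jaw": 0.7}, {"slide": [0, 0, 0], "turn": [0, 0, 0], "jaw": 1}, {"slide": [0, 0, 0], "turn": [0, 0, 0], "jaw": 1}, {"slide": [0, 0, 0], "turn": [0, 0, 0], "jaw": 1}, {"slide": [0, 0, 0], "turn": [0, 0, 0], "jaw": 1}, {"slide": [0, 0, 0], "turn": [0, 0, 0], "jaw": 1}, {"slide": [0, 0, 0], "turn": [0, 0, 0], "jaw": 1}, {"slide": [0, 0, -1], "turn": [0, 0, 0], "jaw": 1}, {"slide": [0, 0, -3], "turn": [0, 0, 0], "jaw": 1}])

```text
time_s: 22.15
tcp_pos: [0.4768, 0.0166, 0.139]
tcp_rot: [[-0.0, 1.0, -0.004], [1.0, 0.0, 0.001], [0.001, -0.004, -1.0]]
contact_force: [-0.7, -0.6, -0.3]
gripper_width: 0.228
finger_force: 29.4
```

```bash
python3 - <<'E'
from h import *
shot('wrist','w3.png')
E
```

```text
(no output)
```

View pics/w3.png

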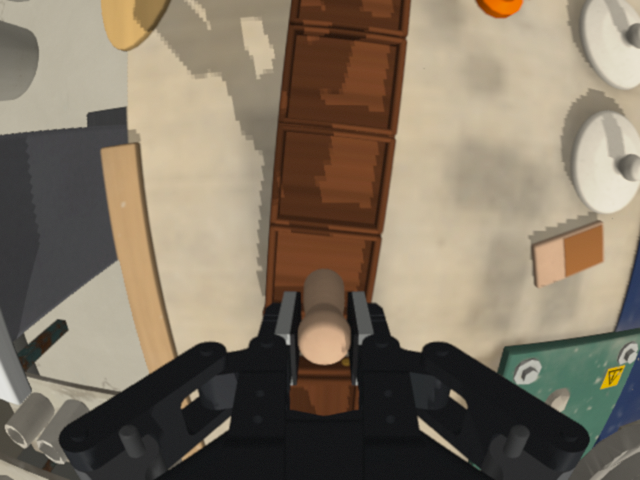

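The waisted stamp is held upright at (325,330). Moving it to the leftmost compartment.

>>> arm_command(series=[{"slide": [0, 0, -2], "turn": [0, 0, 0], "jaw": 1}, {"slide": [0, 0, -3], "turn": [0, 0, 0], "jaw": 1}, {"slide": [-2, -0.2, -3], "turn": [0, 0, 0], "jaw": 1}, {"slide": [-4, -0.4, -3], "turn": [0, 0, 0], "jaw": 1}, {"slide": [-7, -0.6, -3], "turn": [0, 0, 0], "jaw": 1}, {"slide": [-9, -0.8, -3], "turn": [0, 0, 0], "jaw": 1}, {"slide": [-10.1, -0.9, -3], "turn": [0, 0, 0], "jaw": 1}, {"slide": [-10.1, -0.9, -3], "turn": [0, 0, 0], "jaw": 1}, {"slide": [-10.1, -0.9, -2], "turn": [0, 0, 0], "jaw": 1}, {"slide": [-10.1, -0.9, 0], "turn": [0, 0, 0], "jaw": 1}])

```text
time_s: 23.2
tcp_pos: [0.4704, -0.0842, 0.1405]
tcp_rot: [[-0.001, 1.0, 0.003], [1.0, 0.001, -0.001], [-0.001, 0.003, -1.0]]
contact_force: [0.3, 0.1, -0.1]
gripper_width: 0.228
finger_force: 29.4
```

>>> arm_command(series=[{"slide": [0, 0, 1], "turn": [0, 0, 0], "jaw": 1}, {"slide": [0, 0, 2], "turn": [0, 0, 0], "jaw": 1}, {"slide": [0, 0, 2.5], "turn": [0, 0, 0], "jaw": 1}, {"slide": [0, 0, 2.8], "turn": [0, 0, 0], "jaw": 1}, {"slide": [0, 0, 3], "turn": [0, 0, 0], "jaw": 1}, {"slide": [0, 0, 3], "turn": [0, 0, 0], "jaw": 1}, {"slide": [0, 0, 3], "turn": [0, 0, 0], "jaw": 1}, {"slide": [0, 0, 3], "turn": [0, 0, 0], "jaw": 1}, {"slide": [0, 0, 3], "turn": [0, 0, 0], "jaw": 0.7}, {"slide": [0, 0, 3], "turn": [0, 0, 0], "jaw": 0.6}])

```text
time_s: 24.2
tcp_pos: [0.4697, -0.0848, 0.1103]
tcp_rot: [[-0.0, 1.0, 0.001], [1.0, 0.0, -0.0], [-0.0, 0.001, -1.0]]
contact_force: [0.3, 0.3, 0.1]
gripper_width: 0.396
finger_force: 0.0
```

>>> arm_command(series=[{"slide": [0, 0, 0], "turn": [0, 0, 0], "jaw": 0.3}, {"slide": [0, 0, 0], "turn": [0, 0, 0], "jaw": 0}, {"slide": [0, 0, 0], "turn": [0, 0, 0], "jaw": 0}, {"slide": [0, 0, 0], "turn": [0, 0, 0], "jaw": 0}, {"slide": [0, 0, 0], "turn": [0, 0, 0], "jaw": 0}, {"slide": [0, 0, -3], "turn": [0, 0, 0], "jaw": 0}, {"slide": [0, 0, -7], "turn": [0, 0, 0], "jaw": 0}, {"slide": [0, 0, -11], "turn": [0, 0, 0], "jaw": 0}, {"slide": [0, 0, -15], "turn": [0, 0, 0], "jaw": 0}, {"slide": [5, 0, -16], "turn": [0, 0, 0], "jaw": 0}])

```text
time_s: 25.2
tcp_pos: [0.472, -0.0395, 0.2755]
tcp_rot: [[0.006, 1.0, 0.009], [1.0, -0.006, -0.004], [-0.004, 0.009, -1.0]]
contact_force: [1.5, 1.3, -0.1]
gripper_width: 0.995
finger_force: 0.0
```

>>> arm_command(series=[{"slide": [5, 0, 0], "turn": [0, 0, 0], "jaw": 0}, {"slide": [10, 0, 0], "turn": [0, 0, 0], "jaw": 0}, {"slide": [15, 0, 0], "turn": [0, 0, 0], "jaw": 0}, {"slide": [20, 0, 0], "turn": [0, 0, 0], "jaw": 0}, {"slide": [22, 0, 0], "turn": [0, 0, 0], "jaw": 0}, {"slide": [22, 0, 0], "turn": [0, 0, 0], "jaw": 0}, {"slide": [22, 0, 0], "turn": [0, 0, 0], "jaw": 0}, {"slide": [22, 0, 0], "turn": [0, 0, 0], "jaw": 0}, {"slide": [22, 0, 0], "turn": [0, 0, 0], "jaw": 0}, {"slide": [22, 0, 0], "turn": [0, 0, 0], "jaw": 0}])

```text
time_s: 26.2
tcp_pos: [0.4695, 0.1834, 0.2698]
tcp_rot: [[0.002, 1.0, 0.0], [1.0, -0.002, -0.0], [-0.0, 0.0, -1.0]]
contact_force: [0.3, -0.1, 0.4]
gripper_width: 1.001
finger_force: 0.0
```

```bash
python3 chk.py t3.png
```

```text
-78 247 [ 0.474 -0.219  0.069] [ 0.458 -0.261  0.052] [ 0.466  -0.2391  0.0634]
-26 213 [ 0.481 -0.175  0.073] [ 0.455 -0.201  0.052] [ 0.4676 -0.1867  0.0635]
26 190 [ 0.48  -0.125  0.069] [ 0.458 -0.146  0.05 ] [ 0.4688 -0.1348  0.0635]
78 120 [ 0.478 -0.074  0.071] [ 0.46  -0.092  0.058] [ 0.4689 -0.0833  0.0655]
```

View pics/c_t3.png

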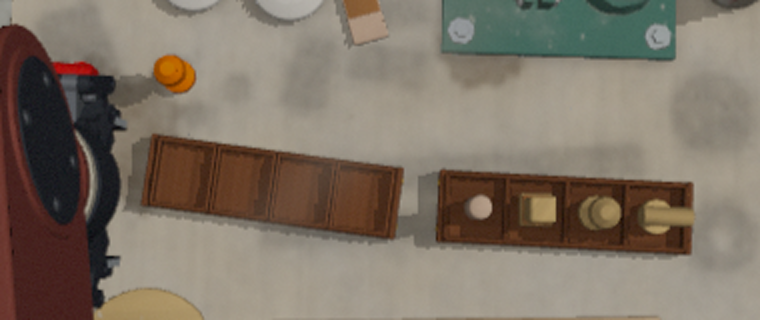

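All four stand in rack B in reverse order (crop 480, 540, 602, 665), each within 2 mm of its compartment centre, and the arm is clear.

```bash
python3 -c "
from plant import bot
print(bot.close_job())"
```

```text
the job is handed in; nothing more can be done
None
```

All four stamps now stand upright in rack B in reverse order (left to right: waisted, square, knob, bar), each within about 2 mm of its compartment centre in the last top-camera check; I handed the job in at about 26 s, and it returned no verdict.

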